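Find and seat the rocking nest cover

ROBOT

A 6-joint arm with a two-finger parallel gripper is mounted at the origin on the work surface. World frame = base frame: x ahead of the robot, y to its left, z up, the work surface at z = 0. Lengths are in m, angles in rad, forces in N, time in s.
With the tool pointing down it reaches from about 0.35 to 0.975 m from the base axis. Payload 4.9 kg.
Tool frame: the origin (TCP) lies between the finger pads; the fingertips stand 14 mm ahead of it and the grasp point (between the pads) lies 5 mm behind it (manip.finger_overhang is the distance from the TCP to the fingertips, in m); z points along the fingers, y is the line along which they close (so a half turn about z gives the same grasp; the last joint's range is limited). The gripper opens to 85 mm and grips with 20 to 120 N. Pads are 22 mm wide; open, the fingers measure 114 mm over their backs; the gripper's body (76 mm by 85 mm) begins 54 mm behind the grasp point. The pads swing forward as they close: fully open they stand 13 mm farther back than shut.
Start: joints at [1.004, 0.053, 1.613, -0, 1.476, -0.119], TCP at [0.271, 0.563, 0.245] pointing down, gripper open.
Joint ranges: [-3.01, 3.01], [-1.01, 2.22], [0.06, 2.58], [-1.02, 4.17], [0.09, 2.62], [-3.14, 3.14]. Speed limits (rad/s): [2.57, 2.57, 3.14, 3.14, 3.14, 3.14].

INTERFACE

Orientations are given as a unit quaternion [w, x, y, z].
In Python, from plant import manip, grab_frame gives the robot as it stands.
- The arm moves only by the tool servo_tool, never from a script. Its argument "deltas" is a list that holds one entry, the list of rows, each a list of 5 numbers: the opening in per cent of the stroke, from 0 (shut) to 100 (fully open), then the shift along the world's x, y, z in m, then the turn about the world's z in degrees. A call has exactly 8 rows; each row shifts and turns the commanded pose from where the row before left it; what a row does not reach is not made up. A row lasts 1/10 s, in which the tool goes at most 50 mm and 8.59 degrees, less where a joint would pass 70% of its speed; a pose out of reach is approached as far as the arm can. A call is refused whole if a number of a shift passes 0.05 or a number of a turn 8.59, either way. A call with a gripper value outside its range is refused whole. The fingers move at their own pace and stop on an object; the grip force is fixed at half the most. Time passes only in rows, so rows that do not move let the fingers close, or fill a call up. It gives the time, the measured TCP pose, the force, the opening and the grip force at its end, in the units of the state.
- manip.state(): the state, without advancing time (a new reading comes with each control period).
- grab_frame(name): name is "scene" or "top"; returns a dict with "pixels" (480x640x3 uint8, red, green, blue), "z_map" (480x640 float32, m along the optical axis (not along the pixel's ray), 0 where there is no reading), "fx", "fy", "cx", "cy" (pixels), "rvec" (rotation vector, rad) and "tvec" (3), from world to camera coordinates, as OpenCV has them. Camera axes: x right, y down, z forward; pixel columns grow to the right and rows downward; lengths in m; the calibration is good to about 2 mm. A picture is of the moment at which its call begins.
- manip.job_done(): hands the job in; it is judged then, once.
The state is a dict: "time": time; "joint_pos": joint angles; "joint_vel": joint speeds; "joint_efforts": joint torques, N m; "tool_pos": TCP position; "tool_rot": TCP orientation; "contact_force": force on the tool from outside, world axes, zero at the start; "ft_torque": the same for the moment, N m; "gripper_width": opening from 0.0 (shut) to 1.0 (fully open); "grasp_force": force on a finger pad.
Only numpy, scipy, OpenCV 4.12 (cv2) and the standard library are available. Lean on these libraries where they do the work, as an engineer would, in place of code of your own. Each camera call takes 0.05 s, during which the arm holds its last target. There are 200 camera calls.

TASK

One of the four nest covers on the test bed is riding on top of its dowels. Press with a fingertip on the corners of the covers until you find the one that rocks, tipping it under the finger, then push that cover along its guides until it drops over both dowels and lies flat like the others. Do not lift any cover, and leave all the other things where they stand.

Things in the scene. Friction and masses are not known exactly. Their poses are not given: they have to be found in the camera images.
- bed: Black base plate, 210 mm (its x) by 470 mm (its y), 12 mm thick, fixed; origin at the centre of its underside, on the bench. Four equal nests stand on it in a row along its y axis. In front of and behind every cover the bed is clear for 25 mm either side of the nest's centre line.
- nest_1 (a point): Centre of the top of a nest: a grey block 100 mm (bed's x) by 76 mm (y), its flat top 32 mm above the bench. Axes as the bed's. Two steel dowels, 6 mm thick, stand 3.5 mm above this top at x -40, y -16 mm and x +40, y +16 mm from here.
- nest_2 (a point): The same for the next nest. Along both y sides of each nest runs an aluminium guide bar, 96 mm long, 7 mm wide, its top 40 mm above the bench, level with a seated cover's top. A cover has 1 mm of play to each guide, so it slides along the bed's x axis only.
- nest_3 (a point): The same for the third nest. In one of the four nests the cover is 6 to 11 mm off along x, towards either end, and its underside rests on the two dowel tips; the other three covers are seated over their dowels and do not move when pressed.
- nest_4 (a point): The same for the fourth nest.
- cover_1: Aluminium cover plate in one of the nests (any of them: go by position), 110 mm (its x) by 80 mm (y), 8 mm thick, about 0.26 kg, loose; origin at the centre of its underside, axes along the bed's. Two 10 mm holes at x -40, y -16 and x +40, y +16 mm take the dowels. A brass hose fitting, 23 mm across, 22 mm tall, stands on it at x -30, y +24 mm.
- cover_1_corner (a point): Point on the top face of cover_1 near the corner diagonally across from the fitting, at x +41, y -26 mm of the cover (14 mm in from both edges); clear to press on. 40 mm above the bench when seated.
- cover_1_port (a point): Point on the top face of cover_1 at the foot of its brass fitting, on the fitting's axis, at x -30, y +24 mm of the cover. 40 mm above the bench when seated.
- cover_2: Same as cover_1. Seated, its underside is level, 32 mm above the bench, and its ends overhang the grey block by 5 mm.
- cover_2_corner (a point): Point on the top face of cover_2 near the corner diagonally across from the fitting, at x +41, y -26 mm of the cover (14 mm in from both edges); clear to press on. 40 mm above the bench when seated.
- cover_2_port (a point): Point on the top face of cover_2 at the foot of its brass fitting, on the fitting's axis, at x -30, y +24 mm of the cover. 40 mm above the bench when seated.
- cover_3: Same as cover_1. A cover that rides on its dowels lies with the fitting's corner down and the corner across from it up to 7 mm high. A press of up to 2 N there tips it, the fitting's corner rising about 4 mm; it falls back on release.
- cover_3_corner (a point): Point on the top face of cover_3 near the corner diagonally across from the fitting, at x +41, y -26 mm of the cover (14 mm in from both edges); clear to press on. 40 mm above the bench when seated.
- cover_3_port (a point): Point on the top face of cover_3 at the foot of its brass fitting, on the fitting's axis, at x -30, y +24 mm of the cover. 40 mm above the bench when seated.
- cover_4: Same as cover_1. A riding cover slides along x under a push of about 2 N on the middle of its end face, and drops over the dowels when its holes come within 2 mm of them.
- cover_4_corner (a point): Point on the top face of cover_4 near the corner diagonally across from the fitting, at x +41, y -26 mm of the cover (14 mm in from both edges); clear to press on. 40 mm above the bench when seated.
- cover_4_port (a point): Point on the top face of cover_4 at the foot of its brass fitting, on the fitting's axis, at x -30, y +24 mm of the cover. 40 mm above the bench when seated.
- spare_fitting: Spare brass hose fitting, 23 mm across, 22 mm tall, standing on the near edge of the bed between the two middle nests; origin under its centre.
- vial: Small amber vial, 22 mm across, 46 mm tall, standing on the near edge of the bed between two nests; origin under its centre.
- thumb_nut: Steel thumb nut, 22 mm across, 16 mm tall, standing on the far edge of the bed between two nests; origin under its centre.
- reagent: Glass reagent bottle with blue cap, 70 mm across, 125 mm tall, left of the bed; origin under its centre.
- driver: Screwdriver, 170 mm long, lying right of the bed.
- dispense_pen: Dark green dispensing pen, about 145 mm long, 23 mm thick, lying right of the bed.
- part_tray: White open parts tray, 100 by 140 by 28 mm, left of the bed; origin under its centre.
There are look-alikes about, which are no part of the job. Leave any green or turquoise look-alike of the cover_2 alone.

How it is judged:
On the way:
1. the riding cover rocks under the fingers: its high corner goes down and its fitting comes up (((contact force between the fingers and cover_1 above 0.3 N and height (world z) of cover_1_corner below 0.0425 m and height (world z) of cover_1_port above 0.043 m) or (contact force between the fingers and cover_2 above 0.3 N and height (world z) of cover_2_corner below 0.0425 m and height (world z) of cover_2_port above 0.043 m) or (contact force between the fingers and cover_3 above 0.3 N and height (world z) of cover_3_corner below 0.0425 m and height (world z) of cover_3_port above 0.043 m) or (contact force between the fingers and cover_4 above 0.3 N and height (world z) of cover_4_corner below 0.0425 m and height (world z) of cover_4_port above 0.043 m))), for 0.1 s.
At the end, for the whole second after the job is handed in: All four covers lie at rest, flat on their nests over both dowels: underside 32 mm above the bench within +1.2 / -1.5 mm, tilted less than 0.015 rad (height (world z) of cover_1 between 0.0305 and 0.0332 m and angle between each of cover_1, cover_2, cover_3, cover_4's own z axis and vertical below 0.015 rad and linear speed of each of cover_1, cover_2, cover_3, cover_4 below 0.01 m/s and height (world z) of cover_2 between 0.0305 and 0.0332 m and height (world z) of cover_3 between 0.0305 and 0.0332 m and height (world z) of cover_4 between 0.0305 and 0.0332 m); the robot touches nothing.
It fails at once if a cover is lifted: the centre of its underside more than 15 mm above its seat (height (world z) of any of cover_1, cover_2, cover_3, cover_4 above 0.047 m).
It fails at once if a cover is carried or shoved out of its place: more than 25 mm from where it started (distance of any of cover_1, cover_2, cover_3, cover_4 from where it was at the start of the episode above 0.025 m).
It fails at once if one of the other loose things is moved by more than 20 mm (distance of any of spare_fitting, vial, thumb_nut, reagent, driver, dispense_pen, part_tray from where it was at the start of the episode above 0.02 m).
It also fails if it takes over 54 s, if anything falls off the work surface, if the arm or the gripper's body presses on something with over 40 N, if the wrist force passes 120 N, or if a joint passes its speed limit or range.

## Working session

There is one attempt and no reset: what is moved stays moved. The work goes in short steps, Python scripts to look and compute and a tool call to move; the robot and the scene stay as the last step left them, time stands still between calls to the robot, and variables do not carry over. Pictures are saved under pics/ and viewed, at most 10 in all, crops included, and the job is handed in when it is done.

Besides the shell and the picture viewer there is one more tool, called after ">>>" by a JSON object that holds its "api" and its "payload". servo_tool: Moves the arm, as the interface text tells. Its arguments: {"type":"object","properties":{"deltas":{"type":"array"}},"required":["deltas"]}

```bash
mkdir -p pics; ls; cat > h.py <<'E'
import numpy as np, cv2
from plant import manip, grab_frame
def snap(n):
    f=grab_frame(n); f['R']=cv2.Rodrigues(np.array(f['rvec'],float))[0]; f['t']=np.array(f['tvec'],float).ravel(); return f
def world(f):
    v,u=np.mgrid[0:480,0:640]; z=f['z_map']
    c=np.stack([(u-f['cx'])/f['fx']*z,(v-f['cy'])/f['fy']*z,z],-1)
    return (c-f['t'])@f['R']
def ray(f,u,v,h):
    d=np.array([(u-f['cx'])/f['fx'],(v-f['cy'])/f['fy'],1])@f['R']; o=-f['t']@f['R']
    return o+d*(h-o[2])/d[2]
def save(f,p,box=None,s=1):
    im=f['pixels'][:,:,::-1]
    if box: im=im[box[1]:box[3],box[0]:box[2]]
    cv2.imwrite(p,cv2.resize(im,None,fx=s,fy=s,interpolation=cv2.INTER_CUBIC))
E
python3 - <<'E'
from h import *
for n in('top','scene'):
    f=snap(n); save(f,f'pics/{n}0.png'); print(n,f['fx'],-f['t']@f['R'],(f['z_map']>0).mean()); np.savez(f'{n}0.npz',**f)
print(manip.state(), manip.finger_overhang)
E
```

```text
pics
top 584.2946386743137 [0.38194431 0.00933868 1.41631687] 0.99587890625
scene 522.1146605656336 [1.29889387 0.19811539 0.8322862 ] 0.9958528645833333
{'time': 0.1, 'joint_pos': array([ 1.00396442e+00,  5.33259198e-02,  1.61418327e+00,  1.46688331e-05,
        1.47601116e+00, -1.19007001e-01]), 'joint_vel': array([-0.00243317, -0.00159415, -0.00355434, -0.00205265, -0.0017714 ,
        0.00299574]), 'joint_efforts': array([ 8.39640711e-05, -3.94899917e+01, -3.71363854e+01, -1.14171733e-04,
        3.93843060e-03,  7.46400872e-06]), 'tool_pos': array([0.27033081, 0.56290128, 0.24414831]), 'tool_rot': array([-3.30957992e-04,  2.22046677e-01,  9.75035560e-01, -9.05274903e-04]), 'contact_force': array([ 0.14853008, -0.4878726 ,  1.106423  ]), 'ft_torque': array([ 0.00969628, -0.01504889, -0.03005234]), 'grasp_force': 0.0, 'gripper_width': 0.9962733593412455} 0.014
```

View pics/top0.png

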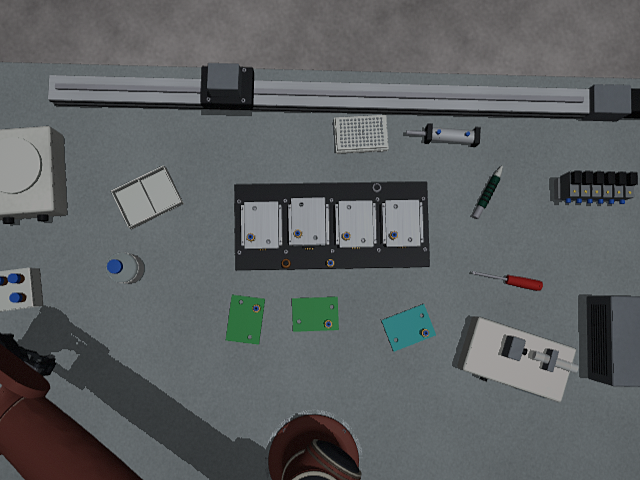

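View pics/scene0.png

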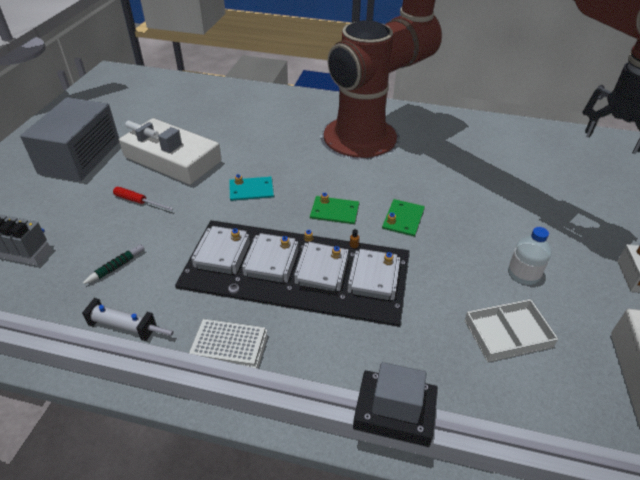

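The top view has the four covers at (262,225), (309,221), (357,224) and (403,223), with fittings at their lower left, so bed x points up in the picture and y to the left. The look-alikes are the green plates at (246,320) and (315,314), the turquoise one at (408,327), and the spare fitting at (331,263). The cover at (309,221) looks shifted away from the robot. I'll measure tilt and offset next.

```bash
python3 - <<'E'
from h import *
f=dict(np.load('top0.npz')); W=world(f); P=f['pixels'].astype(int)
z=W[...,2]
# bed outline
dark=((P.max(-1)<60)&(abs(W[...,0]-.53)<.2)&(abs(W[...,1])<.32)&(z<.03)).astype(np.uint8)
dark[:175]=0;dark[275:]=0;dark[:,:225]=0;dark[:,440:]=0
dark=cv2.morphologyEx(dark,cv2.MORPH_CLOSE,np.ones((25,25)))
c=max(cv2.findContours(dark,0,2)[0],key=cv2.contourArea); b=cv2.boxPoints(cv2.minAreaRect(c))
B=np.array([ray(f,u,v,.012) for u,v in b]); print('bed',B.round(4),B.mean(0))
bright=((P.min(-1)>130)&(z>.03)).astype(np.uint8)
bright[:185]=0;bright[262:]=0;bright[:,:238]=0;bright[:,430:]=0
bright=cv2.morphologyEx(bright,cv2.MORPH_OPEN,np.ones((5,5)))
n,l,s,ce=cv2.connectedComponentsWithStats(bright)
for i in range(1,n):
    if s[i,4]<300: continue
    m=(l==i)
    r=cv2.minAreaRect(np.argwhere(m)[:,::-1].astype(np.float32))
    w=W[cv2.erode(m.astype(np.uint8),np.ones((5,5)))>0]; w=w[(w[:,2]<.055)]
    A=np.c_[w[:,:2]-w[:,:2].mean(0),np.ones(len(w))]; k=np.linalg.lstsq(A,w[:,2],rcond=None)[0]
    print(s[i],r,ray(f,*r[0],.04).round(4),'slope',k.round(4), 'sd',(w[:,2]-A@k).std().round(4))
# brass fittings: high points
m=(z>.052)&(z<.08); m[:185]=0;m[275:]=0;m[:,:238]=0;m[:,430:]=0
n,l,s,ce=cv2.connectedComponentsWithStats(m.astype(np.uint8))
for i in range(1,n):
    if s[i,4]>5: print('high',s[i,4],ce[i].round(1),W[l==i].mean(0).round(4),W[l==i][:,2].max().round(4))
save(f,'pics/crop.png',(230,175,435,275),3.9)
E
```

```text
bed [[ 0.654   0.2078  0.012 ]
 [ 0.6729 -0.2659  0.012 ]
 [ 0.4628 -0.2705  0.012 ]
 [ 0.4453  0.1978  0.012 ]] [ 0.55875885 -0.03267903  0.012     ]
[ 292  198   33   46 1363] ((308.0, 220.5), (45.0, 32.0), 90.0) [0.565  0.0241 0.04  ] slope [ 0.0289 -0.0634  0.0437] sd 0.0029
[ 339  201   34   46 1333] ((355.5, 223.5), (45.0, 33.0), 90.0) [ 0.5603 -0.0888  0.04  ] slope [-0.0067  0.0026  0.0396] sd 0.0029
[ 386  200   34   46 1342] ((402.5, 222.5), (45.0, 33.0), 90.0) [ 0.5651 -0.2006  0.04  ] slope [-0.0044  0.0037  0.0397] sd 0.003
[ 245  202   33   46 1368] ((261.0, 224.5), (45.0, 32.0), 90.0) [0.5531 0.1352 0.04  ] slope [-0.0025 -0.0008  0.0396] sd 0.0029
high 52 [297.5 232.5] [0.5336 0.0478 0.0609] 0.0683
high 50 [393.5 234.4] [ 0.534  -0.1768  0.059 ] 0.0671
high 52 [250.3 236.3] [0.5224 0.1576 0.059 ] 0.068
high 47 [346.2 235.2] [ 0.5297 -0.0659  0.0599] 0.0668
high 21 [285.1 262. ] [0.4642 0.075  0.0591] 0.0632
```

View pics/crop.png

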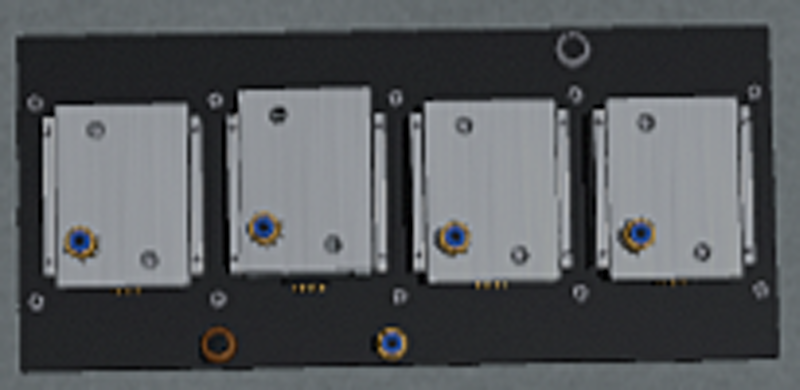

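The crop at 3.9x confirms it: the second cover from the left, crop (303,180), sits about 8 mm too far out in +x. Its plane slopes by 0.029/-0.063 while the other three are flat, so its high corner is the far right one. Bed yaw is about 2.1°. I'll move above that corner, near (0.604, 0.001), with the fingers shut and lined up along bed x.

>>> {"api": "servo_tool", "payload": {"deltas": [[[0,0.021,-0.035,0,-3.9],[0,0.021,-0.035,0,-3.9],[0,0.021,-0.035,0,-3.9],[0,0.021,-0.035,0,-3.9],[0,0.021,-0.035,0,-3.9],[0,0.021,-0.035,0,-3.9],[0,0.021,-0.035,0,-3.9],[0,0.021,-0.035,0,-3.9]]]}}

```text
time: 0.9
tool_pos: [0.4389, 0.2818, 0.2448]
tool_rot: [-0.0, 0.477, 0.879, -0.0]
contact_force: [1.0, 0.6, 0.2]
gripper_width: -0.002
grasp_force: 0.0
```

>>> {"api": "servo_tool", "payload": {"deltas": [[[0,0.021,-0.035,0,-3.9],[0,0.021,-0.035,0,-3.9],[0,0.021,-0.035,0,-3.9],[0,0.021,-0.035,0,-3.9],[0,0.021,-0.035,0,-3.9],[0,0.021,-0.035,0,-3.9],[0,0.021,-0.035,0,-3.9],[0,0.021,-0.035,0,-3.9]]]}}

```text
time: 1.7
tool_pos: [0.607, 0.0018, 0.2447]
tool_rot: [-0.0, 0.696, 0.718, -0.0]
contact_force: [1.0, 1.0, 0.6]
gripper_width: 0.003
grasp_force: 0.0
```

>>> {"api": "servo_tool", "payload": {"deltas": [[[0,-0.003,0,-0.045,0],[0,0,0,-0.045,0],[0,0,0,-0.04,0],[0,0,0,-0.03,0],[0,0,0,-0.015,0],[0,0,0,0,0],[0,0,0,0,0],[0,0,0,0,0]]]}}

```text
time: 2.5
tool_pos: [0.6054, 0.0032, 0.073]
tool_rot: [0.002, 0.695, 0.719, 0.001]
contact_force: [0.3, -0.1, 0.4]
gripper_width: 0.002
grasp_force: 0.0
```

```bash
python3 - <<'E'
from h import *
f=snap('scene'); save(f,'pics/s1.png',(170,190,430,330),3)
print(manip.state()['tool_pos'],manip.state()['contact_force'])
E
```

```text
[0.60536689 0.00321511 0.07295015] [-0.21687253 -0.26508563  0.38857605]
```

View pics/s1.png

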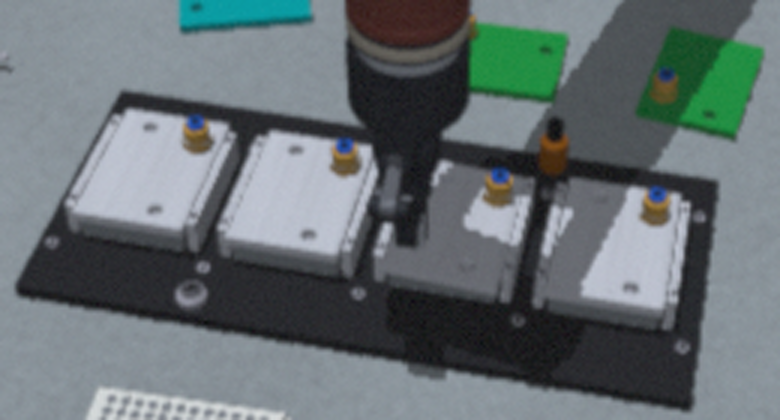

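The finger hangs over the high corner of the right cover, crop (408,235). I'll press down slowly.

>>> {"api": "servo_tool", "payload": {"deltas": [[[0,0,-0.003,-0.005,0],[0,0,0,-0.004,0],[0,0,0,-0.003,0],[0,0,0,-0.002,0],[0,0,0,-0.002,0],[0,0,0,-0.001,0],[0,0,0,0,0],[0,0,0,0,0]]]}}

```text
time: 3.35
tool_pos: [0.6037, 0.0002, 0.055]
tool_rot: [-0.0, 0.695, 0.719, -0.0]
contact_force: [-5.6, -0.4, 9.6]
gripper_width: -0.001
grasp_force: 4.7
```

```bash
cat > fit.py <<'E'
from h import *
f=snap('top'); W=world(f); s=manip.state(); print(s['tool_pos'].round(4),s['contact_force'].round(2))
w=W[200:245,292:326].reshape(-1,3)
m=(w[:,2]>.03)&(w[:,2]<.055); w=w[m]
c=np.array([.564,.024]); d=(w[:,:2]-c); 
w=w[(abs(d[:,0])<.045)&(abs(d[:,1])<.034)&(np.hypot(d[:,0]+.03,d[:,1]-.024)>.02)]
A=np.c_[w[:,:2]-c,np.ones(len(w))]
k=np.linalg.lstsq(A,w[:,2],rcond=None)[0]
print(len(w),'slope,z',k.round(4),'corner',k@[.042,-.0245,1],'port',k@[-.03,.024,1])
E
python3 fit.py
```

```text
[6.037e-01 2.000e-04 5.500e-02] [-5.2  -0.83 10.19]
212 slope,z [-0.1056  0.0665  0.0444] corner 0.0383126617261982 port 0.04914241224906888
```

```bash
python3 - <<'E'
from h import *
for n,f in(('before',dict(np.load('scene0.npz'))),('now',snap('scene'))):
    W=world(f); m=(np.hypot(W[...,0]-.534,W[...,1]-.048)<.016)&(W[...,2]>.05)&(W[...,2]<.09)
    z=W[...,2][m]; print(n,m.sum(),np.percentile(z,[50,90,98]).round(4))
    q=(np.hypot(W[...,0]-.534,W[...,1]+.0645)<.016)&(W[...,2]>.05)&(W[...,2]<.09); print(' ref',np.percentile(W[...,2][q],[50,90,98]).round(4))
E
```

```text
before 63 [0.0579 0.062  0.0628]
 ref [0.0565 0.06   0.0608]
now 76 [0.0611 0.0664 0.0676]
 ref [0.0566 0.0607 0.0625]
```

The fitting rose about 4–5 mm and the pressed corner went down, so the cover rocked. Now I'll release it and move beyond its +x end face.

>>> {"api": "servo_tool", "payload": {"deltas": [[[0,0,0,0.015,0],[0,0,0,0.02,0],[0,0.015,0.009,0,0],[0,0.015,0.009,0,0],[0,0.015,0.009,0,0],[0,0,0,0,0],[0,0,0,0,0],[0,0,0,0,0]]]}}

```text
time: 4.25
tool_pos: [0.648, 0.0271, 0.0882]
tool_rot: [-0.0, 0.695, 0.719, -0.0]
contact_force: [-0.8, -0.2, -0.7]
gripper_width: -0.001
grasp_force: 0.0
```

```bash
python3 - <<'E'
from h import *
s=manip.state(); print(s['tool_pos'].round(4),s['contact_force'].round(2))
f=snap('top'); save(f,'pics/t2.png',(270,170,350,270),6)
E
```

```text
[0.648  0.0271 0.0882] [-0.79 -0.25 -0.71]
```

View pics/t2.png

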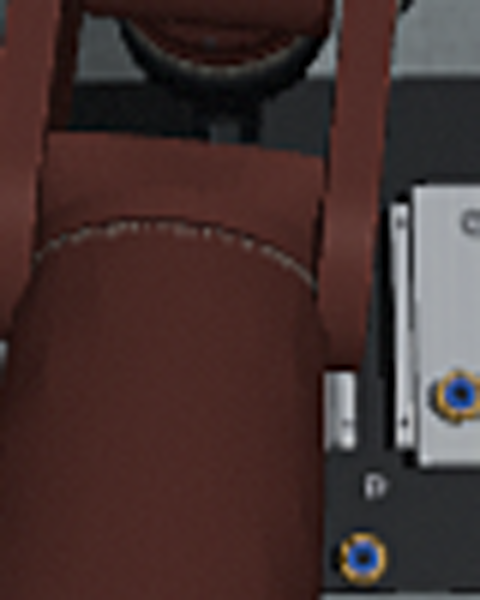

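The arm hides the cover from above, so I'll rely on the scene camera and the force. Descending now, at TCP x 0.648.

>>> {"api": "servo_tool", "payload": {"deltas": [[[0,0.002,0,-0.01,0],[0,0,0,-0.01,0],[0,0,0,-0.01,0],[0,0,0,-0.008,0],[0,0,0,-0.004,0],[0,0,0,0,0],[0,0,0,0,0],[0,0,0,0,0]]]}}

```text
time: 5.1
tool_pos: [0.6511, 0.0273, 0.047]
tool_rot: [0.0, 0.695, 0.719, 0.0]
contact_force: [-0.1, 1.2, 0.9]
gripper_width: -0.003
grasp_force: 0.0
```

```bash
python3 - <<'E'
from h import *
s=manip.state(); print(s['tool_pos'].round(4),s['contact_force'].round(2))
f=snap('scene'); save(f,'pics/s3.png',(260,220,420,330),5)
E
```

```text
[0.6511 0.0273 0.047 ] [-0.08  1.24  0.92]
```

View pics/s3.png

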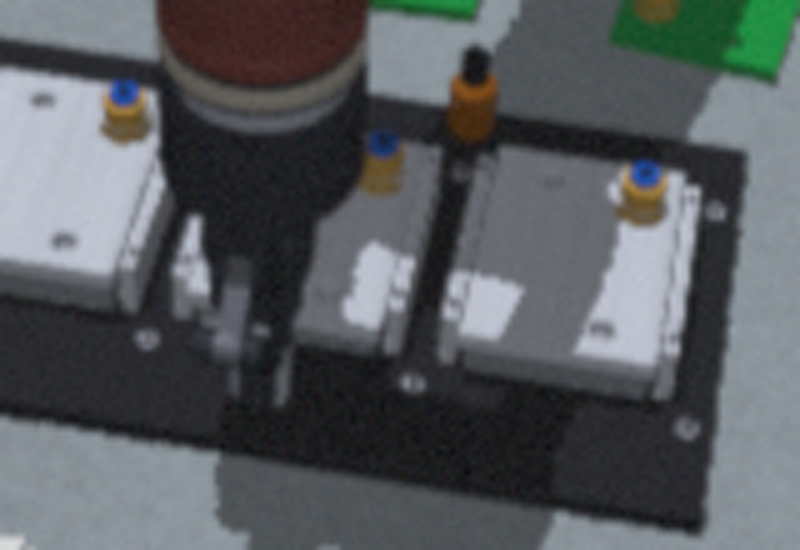

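```bash
cat > blue.py <<'E'
from h import *
def blue(f,tag):
    W=world(f);P=f['pixels'].astype(int)
    m=((P[...,2]>P[...,0]+50)&(P[...,2]>P[...,1]+25)&(abs(W[...,0]-.53)<.04)&(W[...,1]<.19)&(W[...,1]>-.22)).astype(np.uint8)
    n,l,s,ce=cv2.connectedComponentsWithStats(m)
    print(tag,[(ce[i].round(1).tolist(),int(s[i,4]),ray(f,*ce[i],.062)[:2].round(4).tolist(),float(np.median(W[l==i][:,2]).round(4))) for i in range(1,n) if s[i,4]>6])
if __name__=='__main__':
    blue(dict(np.load('scene0.npz')),'before'); blue(snap('scene'),'now')
    s=manip.state(); print(s['tool_pos'].round(4),s['contact_force'].round(2))
E
python3 blue.py
```

```text
before [([234.7, 230.6], 18, [0.536, -0.174], 0.0593), ([284.0, 238.3], 18, [0.5324, -0.0639], 0.0585), ([336.2, 248.3], 19, [0.5339, 0.0506], 0.0613), ([388.8, 254.5], 18, [0.5241, 0.1605], 0.0602)]
now [([234.6, 230.6], 19, [0.5362, -0.1742], 0.0593), ([284.2, 238.3], 19, [0.5323, -0.0636], 0.0595), ([335.7, 248.7], 13, [0.5352, 0.0499], 0.0618), ([388.6, 254.5], 19, [0.5241, 0.1602], 0.0595)]
[0.6511 0.0273 0.047 ] [-0.36 -0.28 -0.59]
```

Cover not displaced by the press (fitting still at x ≈ 0.535; seated it would be at about 0.528). I'll approach in -x.

>>> {"api": "servo_tool", "payload": {"deltas": [[[0,-0.004,0,0,0],[0,-0.004,0,0,0],[0,-0.003,0,0,0],[0,-0.002,0,0,0],[0,-0.001,0,0,0],[0,-0.001,0,0,0],[0,0,0,0,0],[0,0,0,0,0]]]}}

```text
time: 6.0
tool_pos: [0.6357, 0.0273, 0.0463]
tool_rot: [0.0, 0.695, 0.719, 0.0]
contact_force: [-0.2, -0.2, 0.3]
gripper_width: -0.004
grasp_force: 0.0
```

```bash
python3 blue.py | tail -2
```

```text
now [([234.6, 230.6], 19, [0.5362, -0.1742], 0.0601), ([284.2, 238.3], 19, [0.5323, -0.0636], 0.059), ([336.3, 249.1], 9, [0.5361, 0.0515], 0.0621), ([388.8, 254.5], 18, [0.5241, 0.1605], 0.0595)]
[0.6357 0.0274 0.0463] [-1.03  0.44  0.34]
```

>>> {"api": "servo_tool", "payload": {"deltas": [[[0,-0.001,0,0,0],[0,-0.001,0,0,0],[0,-0.001,0,0,0],[0,-0.001,0,0,0],[0,-0.001,0,0,0],[0,0,0,0,0],[0,0,0,0,0],[0,0,0,0,0]]]}}

```text
time: 6.85
tool_pos: [0.6307, 0.0273, 0.0464]
tool_rot: [0.0, 0.695, 0.719, 0.0]
contact_force: [2.0, 0.5, 0.4]
gripper_width: 0.002
grasp_force: 0.3
```

```bash
python3 blue.py | tail -2
```

```text
now [([234.7, 230.6], 18, [0.536, -0.174], 0.0587), ([284.2, 238.3], 19, [0.5323, -0.0636], 0.0601), ([336.7, 248.8], 9, [0.5349, 0.0519], 0.0618), ([388.8, 254.5], 18, [0.5241, 0.1605], 0.0601)]
[0.6307 0.0273 0.0463] [1.21 0.17 0.33]
```

Contact, at 2 N. Pushing further.

>>> {"api": "servo_tool", "payload": {"deltas": [[[0,-0.001,0,0,0],[0,-0.001,0,0,0],[0,-0.001,0,0,0],[0,-0.001,0,0,0],[0,0,0,0,0],[0,0,0,0,0],[0,0,0,0,0],[0,0,0,0,0]]]}}

```text
time: 7.7
tool_pos: [0.6266, 0.0274, 0.0463]
tool_rot: [-0.0, 0.695, 0.719, -0.0]
contact_force: [0.8, -0.3, -0.8]
gripper_width: 0.001
grasp_force: 0.0
```

```bash
python3 blue.py | tail -2
```

```text
now [([234.7, 230.6], 18, [0.536, -0.174], 0.0601), ([284.2, 238.3], 19, [0.5323, -0.0636], 0.0598), ([336.8, 247.6], 9, [0.5313, 0.0514], 0.0592), ([388.6, 254.5], 19, [0.5241, 0.1602], 0.0601)]
[0.6266 0.0274 0.0463] [ 0.02  1.12 -0.47]
```

```bash
cat > pl.py <<'E'
from h import *
def pl(f,tag):
    W=world(f)
    for nm,c in(('c1',(.553,.135)),('c2',(.558,.024)),('c3',(.5603,-.0888)),('c4',(.565,-.2))):
        d=W[...,:2]-np.array(c)
        m=(abs(d[...,0])<.045)&(abs(d[...,1])<.034)&(np.hypot(d[...,0]+.03,d[...,1]-.024)>.024)&(W[...,2]>.03)&(W[...,2]<.052)
        A=np.c_[d[m],np.ones(m.sum())]; z=W[...,2][m]
        k=np.linalg.lstsq(A,z,rcond=None)[0]; print(tag,nm,m.sum(),k.round(4))
if __name__=='__main__':
    pl(dict(np.load('scene0.npz')),'before'); pl(snap('scene'),'now')
E
python3 pl.py
```

```text
before c1 835 [-0.003  -0.003   0.0378]
before c2 817 [ 0.0324 -0.0673  0.0413]
before c3 778 [ 0.0023 -0.0055  0.0376]
before c4 747 [-0.0005 -0.0013  0.0375]
now c1 833 [ 0.0047 -0.0068  0.0378]
now c2 246 [-0.0101 -0.0017  0.0378]
now c3 769 [ 0.0021 -0.0013  0.0376]
now c4 747 [-0.0022 -0.0008  0.0375]
```

The cover has dropped: its plane is flat and level with its neighbours. I'll back off, lift and check from above.

>>> {"api": "servo_tool", "payload": {"deltas": [[[0,0.008,0,0,0],[0,0.012,0,0,0],[0,0,0,0.03,0],[0,0,0,0.05,0],[0,0,0,0.05,0],[0,0,0,0.04,0],[0,0,0.03,0,0],[0,0,0.05,0,0]]]}}

```text
time: 8.6
tool_pos: [0.6488, 0.106, 0.2198]
tool_rot: [0.002, 0.697, 0.717, 0.002]
contact_force: [1.3, 1.2, -0.3]
gripper_width: 0.002
grasp_force: 0.0
```

>>> {"api": "servo_tool", "payload": {"deltas": [[[0,-0.02,0.05,0,0],[0,-0.02,0.05,0,0],[0,-0.02,0.05,0,0],[0,-0.02,0.05,0,0],[0,-0.02,0.05,0,0],[0,0,0,0,0],[0,0,0,0,0],[0,0,0,0,0]]]}}

```text
time: 9.4
tool_pos: [0.5544, 0.3387, 0.2163]
tool_rot: [0.0, 0.695, 0.719, -0.0]
contact_force: [-0.0, -0.1, -0.9]
gripper_width: 0.004
grasp_force: 0.0
```

```bash
python3 pl.py | tail -4; python3 - <<'E'
from h import *
from pl import pl
f=snap('top'); pl(f,'top'); save(f,'pics/t4.png',(230,175,435,275),3.9); s=manip.state(); print(s['time'],s['tool_pos'],s['joint_vel'].round(3))
E
```

```text
now c1 843 [ 0.0052 -0.0049  0.0377]
now c2 813 [0.002  0.0034 0.0378]
now c3 780 [-0.0032  0.0062  0.0376]
now c4 745 [ 0.0027 -0.0077  0.0375]
top c1 872 [ 0.0022 -0.0001  0.0396]
top c2 879 [-0.0021 -0.0027  0.0394]
top c3 850 [-0.0009 -0.0036  0.0396]
top c4 854 [-0.0002 -0.0095  0.0395]
9.5 [0.55461383 0.33815145 0.21625097] [-0.003 -0.001 -0.001  0.002  0.     0.002]
```

View pics/t4.png

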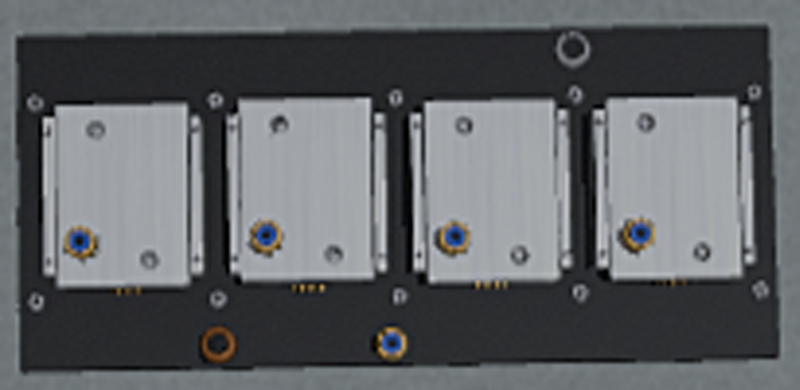

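The second cover, crop (305,190), is now in line with the others, with dowels showing in both holes. All four are flat at the same height, and the vial, spare fitting and thumb nut have not moved.

```bash
python3 -c "
from plant import manip; print(manip.job_done())"
```

```text
the job is handed in; nothing more can be done
None
```

The riding cover was the second from the left: it rocked when pressed, I pushed it back until it dropped over both dowels, all four covers then measured flat, and I handed the job in at about 9.5 s; no verdict was shown.

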